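Pin back a sprung belt tensioner at the third scale mark

TASK

Hold the belt tensioner back so that a belt can be fitted: take the locking pin (tall slim knob, collar) from the wooden block, put it through the eye at the end of the sprung tensioner arm while the arm is at rest, and with it swing the arm against its spring until its pointer stands at the third of the four long marks on the scale, counted from the arm's rest. Gently, without forcing the pin or letting the arm fly back, find the hole in the plate there, push the pin fully home with its collar down on the arm, and let go; leave everything else on the bench where it is.

Things in the scene. Friction and masses are not known exactly. Their poses are not given: they have to be found in the camera images.
- drive: Belt drive without its belt, fixed: plywood board 230 x 330 mm (own x by y), on it an aluminium plate, top 20 mm above the bench. Origin: centre of the board's underside. On its own -x side stand a motor with toothed pulley (x -55, y +113, 80 mm high) and a driven pulley (x -55, y -115, 58 mm across, 78 mm high). Pivot of the tensioner arm at x +10, y +80; the arm points to own -y.
- pivot (a point): on the axis of the tensioner arm's pivot, 48 mm above the bench (arm's top face); axes as the drive's. Centre of the arc of holes in the scale sector, the curved steel plate (12 mm thick, top 32 mm above the bench) under the arm's end: four round 12 mm through holes on 120 mm radius, 15 degrees (31 mm) apart. White scale on its outer edge: a long black mark beside each hole, short marks every 3 degrees.
- sector_mid (a point): point of the drive on the arc of holes, at the sector's top face, where the arm's eye comes when the arm has turned 39 degrees (0.681 rad). The sector is clamped in slots, set by eye: its third hole lies here give or take 5 degrees (11 mm along the arc, exact in radius), so find it by the marks or by feel. Below each hole, 12 mm down, is the base plate.
- tensioner (a joint): angle of the sprung tensioner arm, rad: 0 at rest against its stop (arm pointing 120 degrees clockwise from the drive's x axis, seen from above), growing anticlockwise as it is swung against its spring, end of travel 1.15. At the eye the spring pushes back with about 2.5 N near rest, about 8 N at the third hole; let go, the arm flies back.
- eye (a point): centre of the eye at the arm's end, on its top face (48 mm above the bench), 120 mm from the pivot: round hole 12 mm in diameter through the 10 mm thick arm, whose underside is 6 mm over the sector. A pointer beyond it reads the scale. Own x points away from the pivot, z up. Dark steel bar 24 mm wide; an idler roller (38 mm across, top 80 mm above the bench) stands on it 62 mm from the pivot.
- lockpin: Loose steel locking pin upright in one of the block's two holes, the one with collar and tall slim knob: shank 10 mm in diameter, 26 mm long, lower end bevelled 0.5 mm; collar 26 mm across, 4 mm thick; knurled round knob 20 mm in diameter, 40 mm high, to grip. 70 mm overall, about 70 g. Origin: lower end of the shank (starts 14 mm above the bench); z up to the knob.
- lockpin_tip (a point): lower end of the locking pin's shank (the pin's origin). Pin, eye and holes are greased: against the spring's side load about 3 to 8 N push it down its hole; it is forced when its contacts with the drive (sideways and down, added) pass 55 N
- pinblock: Wooden block 130 x 60 x 40 mm, fixed; two vertical holes at own x -40 and +40 mm on its centre line, 15.5 mm in diameter; they hold the locking pin and the dowel, either way round. Origin: centre of its underside
- dowel: Plain steel dowel standing in the other hole of the block: shank 14 mm (too thick for the eye), low knob 26 mm across and 22 mm high, no collar; a bystander, origin at the lower end of the shank
- spare_pulley: loose toothed aluminium pulley, 36 mm across, 16 mm high, on the base plate near the motor; a bystander, origin at its underside
- flux_pot: small amber pot with yellow lid, 39 mm across, 34 mm high; a bystander, origin at its underside
- screwdriver: screwdriver, 180 mm long, lying on the bench; a bystander, origin at its underside
- wood_disc: plywood disc, 100 mm across, 8 mm thick; a bystander, origin at its underside
- circuit_board: green circuit board, 110 x 150 mm; a bystander, origin at its underside
- drone_frame: grey plastic drone frame with four round propeller guards, about 200 x 210 mm, 22 mm high; a bystander, origin at its underside

How it is judged:
By the outcome, as a careful person would: the job done as asked, in the order asked, and still so for the second after the job is handed in, with the robot touching nothing.
It also fails if it takes over 72 s, if anything falls off the work surface, if the arm or the gripper's body presses on something with over 40 N, if the wrist force passes 120 N, or if a joint passes its speed limit or range.

ROBOT

A 7-joint arm with a two-finger parallel gripper is mounted at the origin on the work surface. World frame = base frame: x ahead of the robot, y to its left, z up, the work surface at z = 0. Lengths are in m, angles in rad, forces in N, time in s.
With the tool pointing down it reaches from about 0.4 to 0.925 m from the base axis. Payload 4.1 kg.
Tool frame: the origin (TCP) lies at the very end of the fingers, on their centre line; the grasp point (between the pads) lies 19 mm behind it; x points along the fingers, z is the direction in which the jaws open and shut, and the axes are right-handed (so a half turn about x gives the same grasp; the last joint's range is limited). The gripper opens to 85 mm and grips with 20 to 120 N. Pads are 22 mm wide; open, the fingers measure 114 mm over their backs; the gripper's body (76 mm by 85 mm) begins 54 mm behind the grasp point. The pads swing forward as they close: fully open they stand 13 mm farther back than shut.
Start: joints at [1.183, 0.398, 0.045, 1.537, -0.019, 1.207, -0.051], TCP at [0.185, -0.623, 0.231] pointing down, gripper open.
Joint ranges: [-2.82, 2.82], [-0.49, 2.23], [-1.37, 1.46], [0, 2.46], [-1.36, 4.5], [0.23, 2], [-2.94, 2.94]. Speed limits (rad/s): [2.57, 2.57, 3.14, 3.14, 3.14, 3.14, 3.14].

INTERFACE

Orientations are given as [roll, pitch, yaw] about the fixed x, y, z axes, in that order (R = Rz(yaw) Ry(pitch) Rx(roll)).
In Python, from plant import r gives the robot as it stands. Calls block until the motion is done:
- r.move_pose(position, orientation): joint-space move of the TCP to a pose.
- r.move_l(position, rotation=None, vel=0.15, threshold=None): straight line of the TCP; rotation=None keeps the orientation; vel is the mean speed in m/s. With threshold (N) it stops when the force on the tool has changed by that much, and returns True; else False.
- r.movej(angles): joint-space move.
- r.gripper_open() and r.gripper_close(): open the fingers fully, or close them until they stop; the grip force is fixed at half the most.
- r.hold(seconds).
- r.ik(position, orientation): joint angles nearest the present ones, or None.
- r.camera(name): name is "scene" or "top" or "wrist"; returns (picture, depth): 400x640x3 uint8, red, green, blue; 400x640 float32, m along the optical axis (not along the pixel's ray), 0 where there is no reading.
- r.camera_info(name): a dict with "fx", "fy", "cx", "cy" (pixels), "view" (4x4, takes a point from world to camera coordinates). Camera axes: x right, y down, z forward; pixel columns grow to the right and rows downward; lengths in m; the calibration is good to about 2 mm. A picture is of the moment at which its call begins: read the wrist's pose just before it. camera_info takes no time and is no camera call; for the wrist camera it gives the pose at the moment of the call.
A pose or a line that the arm cannot do raises r.Unreachable and nothing moves.
- r.finish_job(): hands the job in, once; it reports no verdict.
Trained networks look in the newest picture that a camera, given by its name, has taken for a name from the list of things; names that differ only in an ending like _2 or _b are one class to them, and where a whole thing is asked for, a point or a joint stands for the part that bears it (a point fixed in the world has none). Each returns a list of dicts, best first, with "conf" (0 to 1); they miss things now and then, are a little off and sometimes report something else, mostly with a low value. They report only what shows in the picture. A call takes as long as a camera call.
- r.trace(camera, query): "region" (400x640 bool, what is visible of it).
- r.landmark_of(camera, query): "position" ([x, y, z] in m, in the coordinates of the camera as it stood for that picture, good to about 4 mm: a listed point, or the origin of a listed thing).
Readings, each from a call of its own:
- r.get_clock(): time.
- r.get_q(): joint angles.
- r.get_qvel(): joint speeds.
- r.get_joint_torque(): joint torques, N m.
- r.get_position(): TCP position.
- r.get_orientation(): TCP orientation.
- r.get_ft_force(): force on the tool from outside, world axes, zero at the start.
- r.get_moment(): the same for the moment, N m.
- r.get_grip_width(): finger opening in m.
Only numpy, scipy, OpenCV 4.12 (cv2) and the standard library are available. Lean on these libraries where they do the work, as an engineer would, in place of code of your own. Each camera call takes 0.05 s, during which the arm holds its last target.

## Working session

There is one attempt and no reset: what is moved stays moved. The work goes in short steps, each a Python script; the robot and the scene stay as the last script left them, time stands still between calls to the robot, and variables do not carry over. Pictures are saved under pics/ and viewed, and the job is handed in when it is done.

```bash
ls; mkdir -p pics; cat > h.py <<'E'
import numpy as np, cv2
from plant import r
def snap(cam,name):
    i=r.camera_info(cam); p,d=r.camera(cam)
    cv2.imwrite(f'pics/{name}.png',cv2.cvtColor(p,cv2.COLOR_RGB2BGR)); np.savez(f'pics/{name}.npz',p=p,d=d,view=i['view'],k=[i['fx'],i['fy'],i['cx'],i['cy']])
    return p,d,i
def w(i,pc):
    V=np.array(i['view']); return np.linalg.inv(V)@np.r_[pc,1]
def px(i,u,v,z):
    # pixel to world at plane height z
    V=np.linalg.inv(np.array(i['view'])); d=V[:3,:3]@np.array([(u-i['cx'])/i['fx'],(v-i['cy'])/i['fy'],1]); o=V[:3,3]
    return o+d*(z-o[2])/d[2]
def pr(i,P):
    c=np.array(i['view'])@np.r_[P,1]; return i['fx']*c[0]/c[2]+i['cx'],i['fy']*c[1]/c[2]+i['cy']
E
python3 - <<'E'
from h import *
print(r.get_position(),r.get_orientation(),r.get_clock())
for c in ['top','scene']:
    p,d,i=snap(c,c+'0'); print(c,i)
    for n in ['drive','pivot','sector_mid','eye','lockpin','lockpin_tip','pinblock','dowel','spare_pulley','flux_pot']:
        for k in r.landmark_of(c,n)[:2]: print(c,n,round(k['conf'],2),w(i,k['position'])[:3].round(4))
print(r.get_clock())
E
```

```text
pics
[ 0.18496144 -0.62244215  0.23026772] [-3.08505604  1.56880912  1.91626878] 0.0
top {'fx': 477.5490965854394, 'fy': 477.5490965854394, 'cx': 320.1463243756699, 'cy': 192.28757106176027, 'view': array([[-0.02310254, -0.99972795,  0.00320915, -0.02569592],
       [-0.97535533,  0.02183453, -0.21955689,  0.58508792],
       [ 0.21942709, -0.00820238, -0.97559442,  1.49042144],
       [ 0.        ,  0.        ,  0.        ,  1.        ]])}
top drive 0.77 [ 0.5679 -0.0459 -0.0012]
top pivot 0.67 [0.5555 0.0378 0.0439]
top sector_mid 0.97 [ 0.6111 -0.0707  0.0283]
top eye 0.59 [0.5509 0.3032 0.0116]
top eye 0.57 [ 0.5262 -0.0799  0.0437]
top lockpin 0.54 [0.5551 0.2998 0.012 ]
top lockpin 0.39 [0.5526 0.3031 0.0146]
top lockpin_tip 0.65 [0.5534 0.3005 0.0128]
top lockpin_tip 0.59 [ 0.5265 -0.0787  0.043 ]
top pinblock 0.71 [ 5.141e-01  3.018e-01 -1.000e-04]
top dowel 0.58 [0.4778 0.3033 0.0134]
top spare_pulley 0.55 [0.6073 0.083  0.0176]
top flux_pot 0.7 [ 0.7138  0.3206 -0.0008]
top flux_pot 0.65 [0.608  0.081  0.0172]
scene {'fx': 430.77712022044807, 'fy': 430.77712022044807, 'cx': 316.0877880107398, 'cy': 201.95905130171317, 'view': array([[-0.46522978,  0.88517557,  0.00504657,  0.2957768 ],
       [ 0.68648712,  0.36439076, -0.6292494 , -0.33783326],
       [-0.55883512, -0.28928116, -0.77718706,  1.68032383],
       [ 0.        ,  0.        ,  0.        ,  1.        ]])}
scene drive 0.96 [ 0.5694 -0.0464  0.004 ]
scene pivot 0.79 [0.5574 0.0334 0.0451]
scene pivot 0.23 [ 0.6088 -0.0714  0.0312]
scene sector_mid 0.69 [ 0.6071 -0.0739  0.0317]
scene eye 0.9 [ 0.5237 -0.0802  0.0538]
scene lockpin 0.46 [0.5549 0.3003 0.016 ]
scene lockpin 0.28 [0.4769 0.3113 0.0118]
scene lockpin_tip 0.55 [0.5542 0.2992 0.0165]
scene pinblock 0.97 [ 0.5142  0.3024 -0.0017]
scene dowel 0.49 [0.4779 0.312  0.0149]
scene spare_pulley 0.62 [0.6074 0.0822 0.0205]
1.1
```

View pics/top0.png

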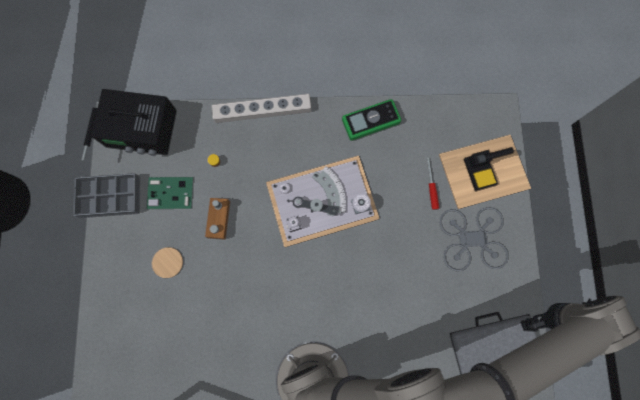

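View pics/scene0.png

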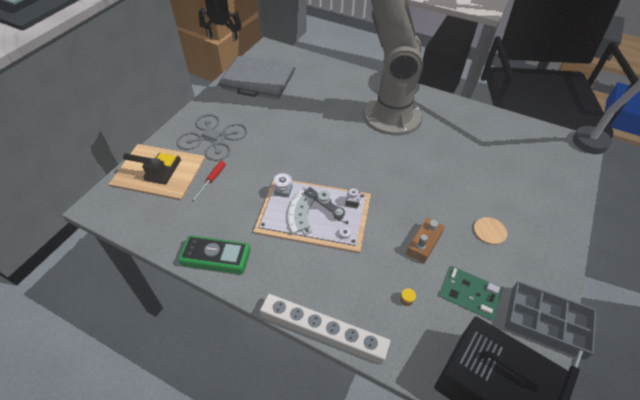

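```bash
python3 - <<'E'
import cv2
a=cv2.imread('pics/top0.png')[150:250,195:385]; cv2.imwrite('pics/z1.png',cv2.resize(a,None,fx=4,fy=4,interpolation=cv2.INTER_CUBIC))
a=cv2.imread('pics/scene0.png')[170:270,250:450]; cv2.imwrite('pics/z2.png',cv2.resize(a,None,fx=4,fy=4,interpolation=cv2.INTER_CUBIC))
E
```

```text
(no output)
```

View pics/z1.png

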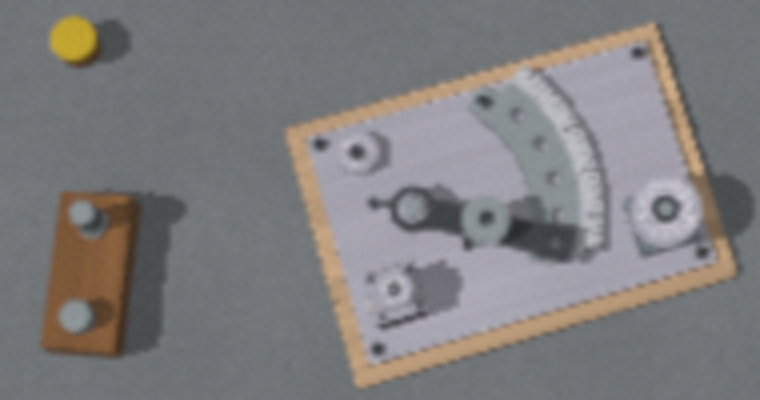

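View pics/z2.png

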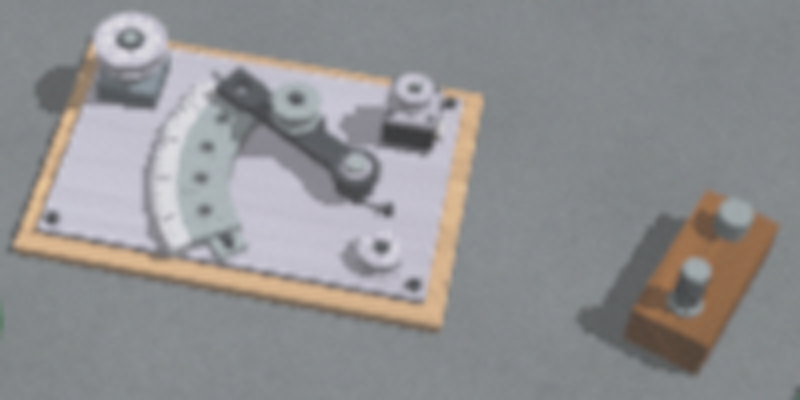

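```bash
python3 - <<'E'
from h import *
q0=r.get_q()
for n,P in dict(drv=[.57,-.06,.3],pin=[.555,.3,.05],eye=[.526,-.081,.06],h3=[.606,-.074,.06]).items():
    for psi in [-1.28,-.8,0.1,0.1-np.pi,1.5]:
        q=r.ik(P,[0,np.pi/2,psi]); print(n,psi,None if q is None else np.round(q,2))
print(r.get_clock())
E
```

```text
drv -1.28 [ 0.44  0.24 -0.5   1.62  0.12  1.31 -1.36]
drv -0.8 [ 0.47  0.25 -0.54  1.62  0.13  1.31 -0.89]
drv 0.1 [ 0.53  0.26 -0.62  1.62  0.15  1.32 -0.01]
drv -3.041592653589793 [-0.87  0.47  1.27  1.65 -0.46  1.37 -2.58]
drv 1.5 [ 0.61  0.27 -0.72  1.61  0.19  1.32  1.37]
pin -1.28 [-0.01  0.66 -0.77  1.73  0.55  0.97 -2.27]
pin -0.8 [-0.06  0.64 -0.7   1.73  0.49  0.95 -1.75]
pin 0.1 [ 0.07  0.71 -0.9   1.73  0.64  1.02 -0.96]
pin -3.041592653589793 [ 0.21  0.86 -1.16  1.73  0.85  1.16  2.03]
pin 1.5 [ 0.11  0.75 -0.97  1.73  0.7   1.06  0.4 ]
eye -1.28 [ 0.38  0.41 -0.38  1.97  0.21  0.8  -1.39]
eye -0.8 [ 0.44  0.42 -0.45  1.97  0.25  0.8  -0.95]
eye 0.1 [ 0.51  0.43 -0.54  1.97  0.3   0.82 -0.09]
eye -3.041592653589793 [-0.8   0.83  1.26  2.   -0.94  1.06 -2.13]
eye 1.5 [ 0.62  0.46 -0.68  1.97  0.39  0.84  1.23]
h3 -1.28 [ 0.32  0.52 -0.35  1.79  0.23  0.87 -1.42]
h3 -0.8 [ 0.39  0.54 -0.45  1.78  0.29  0.89 -0.99]
h3 0.1 [ 0.48  0.56 -0.57  1.78  0.37  0.91 -0.15]
h3 -3.041592653589793 [-0.74  0.96  1.26  1.81 -1.01  1.18 -2.18]
h3 1.5 [ 0.53  0.58 -0.64  1.78  0.42  0.93  1.21]
1.1
```

```bash
python3 - <<'E'
from h import *
r.move_pose([.57,-.10,.30],[0,np.pi/2,.1])
p,d,i=snap('wrist','w1'); print(i['view'].round(3))
for n in ['pivot','sector_mid','eye']:
    for k in r.landmark_of('wrist',n)[:2]: print(n,round(k['conf'],2),w(i,k['position'])[:3].round(4))
print(r.get_clock())
E
```

```text
[[ 0.995  0.097 -0.    -0.556]
 [ 0.093 -0.953  0.288 -0.207]
 [ 0.028 -0.287 -0.958  0.4  ]
 [ 0.     0.     0.     1.   ]]
pivot 0.87 [0.5554 0.0401 0.0416]
sector_mid 0.95 [ 0.6058 -0.0726  0.0305]
eye 0.55 [ 0.5247 -0.0789  0.0505]
3.625
```

View pics/w1.png

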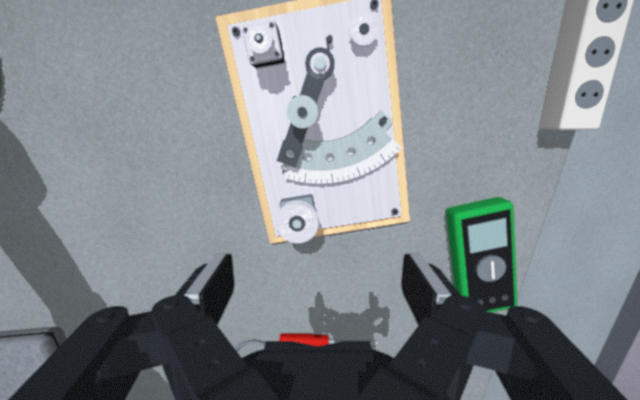

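```bash
python3 - <<'E'
import cv2
a=cv2.imread('pics/w1.png')[95:200,265:410]; cv2.imwrite('pics/z3.png',cv2.resize(a,None,fx=5.5,fy=5.5,interpolation=cv2.INTER_CUBIC))
E
```

```text
(no output)
```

View pics/z3.png

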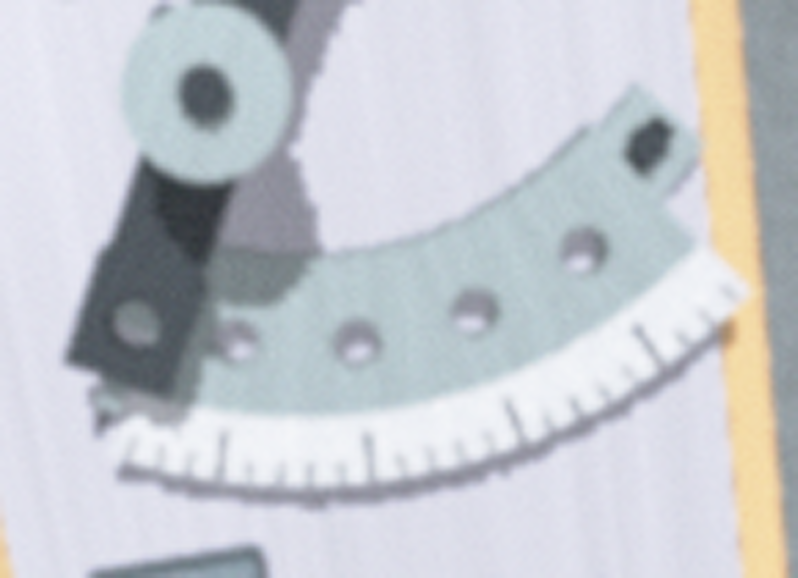

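```bash
python3 - <<'E'
from h import *
from scipy.optimize import least_squares
z=np.load('pics/w1.npz'); i=dict(view=z['view'],fx=z['k'][0],fy=z['k'][1],cx=z['k'][2],cy=z['k'][3])
Z=[(235,342),(355,343),(475,311),(584,250)]
H=np.array([px(i,265+u/5.5-.4,95+v/5.5-.4,.032)[:2] for u,v in Z]); E=px(i,265+136/5.5-.4,95+323/5.5-.4,.048)[:2]
print(H.round(4),E.round(4))
def f(s): 
    a=s[2]+np.arange(4)*np.radians(15); return (s[:2]+.12*np.c_[np.cos(a),np.sin(a)]-H).ravel()
s=least_squares(f,[.556,.037,-1.5]).x; print(s,np.degrees(s[2]),abs(f(s)).max()); P=s[:2]
v=E-P; print('eye r',np.hypot(*v),np.degrees(np.arctan2(v[1],v[0])))
a3=s[2]+np.radians(30); print('h3',P+.12*np.array([np.cos(a3),np.sin(a3)]), np.degrees(a3))
print(px(i,319,63,.05))
D=z['d']; print('depth eye-ish',D[154,300],D[90,330])
g=cv2.cvtColor(z['p'],cv2.COLOR_RGB2GRAY)
E
```

```text
[[ 0.5526 -0.0824]
 [ 0.5836 -0.0796]
 [ 0.6135 -0.0685]
 [ 0.6392 -0.0505]] [ 0.5281 -0.078 ]
[ 0.55747622  0.03757973 -1.61049113] -92.27434452017806 0.00032102594990912614
eye r 0.11925789296671373 -104.27401306191308
h3 [ 0.61330484 -0.06864251] -62.27434452017806
[0.55738679 0.03722457 0.05      ]
depth eye-ish 0.40693587 0.39439923
```

```bash
python3 - <<'E'
from h import *
r.move_pose([.555,.28,.22],[0,np.pi/2,.1])
p,d,i=snap('wrist','w2')
for n in ['lockpin','dowel','lockpin_tip']:
    for k in r.landmark_of('wrist',n)[:2]:
        print(n,round(k['conf'],2),w(i,k['position'])[:3].round(4))
for k in r.trace('wrist','lockpin')[:2]:
    m=k['region']; v,u=np.nonzero(m); print(k['conf'],m.sum(),u.min(),u.max(),v.min(),v.max())
print(r.get_position(),r.get_clock())
E
```

```text
lockpin 0.56 [0.5562 0.3028 0.0146]
dowel 0.66 [0.4695 0.3069 0.0169]
lockpin_tip 0.64 [0.5544 0.2952 0.0177]
0.69 475 307 328 155 181
[0.55563956 0.27891177 0.22015855] 5.3167
```

View pics/w2.png

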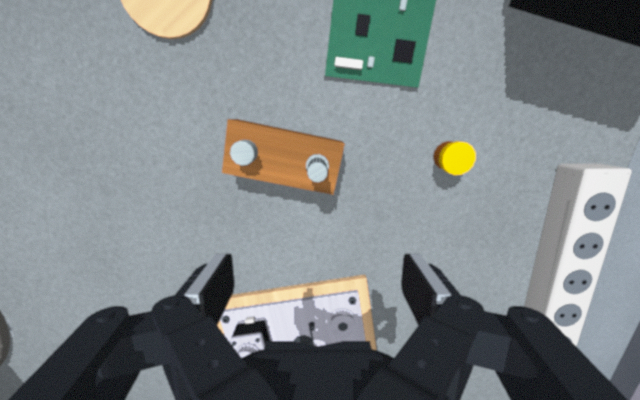

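```bash
python3 - <<'E'
from h import *
z=np.load('pics/w2.npz'); i=dict(view=z['view'],fx=z['k'][0],fy=z['k'][1],cx=z['k'][2],cy=z['k'][3])
a=z['p'][135:200,215:350]; cv2.imwrite('pics/z4.png',cv2.cvtColor(cv2.resize(a,None,fx=5.5,fy=5.5,interpolation=cv2.INTER_CUBIC),cv2.COLOR_RGB2BGR))
d=z['d']
V=np.linalg.inv(i['view']); uu,vv=np.meshgrid(np.arange(640),np.arange(400)); 
pts=np.stack([(uu-i['cx'])/i['fx']*d,(vv-i['cy'])/i['fy']*d,d,np.ones_like(d)],-1)@V.T
for (u0,u1,name) in [(295,345,'pin'),(225,260,'dowel')]:
    s=pts[130:200,u0:u1]; m=(s[...,2]>(.078 if name=='pin' else .055))&(s[...,2]<.1); q=s[m]; print(name,m.sum(),q[:,:3].mean(0).round(4),q[:,:3].min(0).round(4),q[:,:3].max(0).round(4), np.argwhere(m).mean(0)+[130,u0])
    v,u=np.argwhere(m).mean(0)+[130,u0]; print(px(i,u,v,.084))
E
```

```text
pin 326 [0.553  0.3014 0.0841] [0.5431 0.2915 0.0786] [0.5631 0.3109 0.0862] [171.4202454  317.06748466]
[0.5529554  0.30137225 0.084     ]
dowel 492 [0.4744 0.3096 0.0621] [0.4613 0.2963 0.0556] [0.4862 0.3216 0.0645] [152.61585366 242.65447154]
[0.47973399 0.31265954 0.084     ]
```

View pics/z4.png

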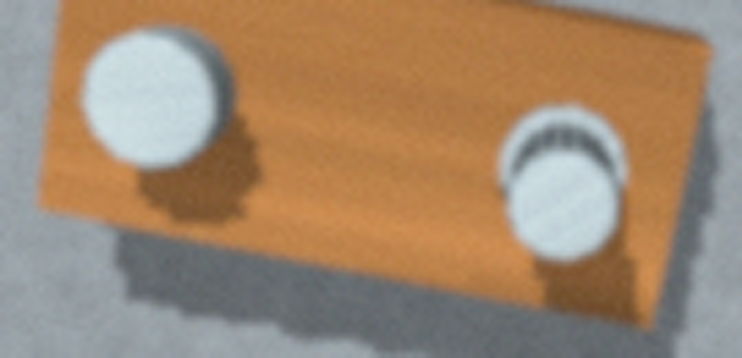

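```bash
python3 - <<'E'
from h import *
O=[0,np.pi/2,.1]
r.move_pose([.553,.3014,.13],O)
print(r.move_l([.553,.3014,.051],vel=.12,threshold=6),r.get_position(),r.get_ft_force().round(2))
r.gripper_close(); print(r.get_position(),r.get_grip_width(),r.get_ft_force().round(2))
print(r.move_l([.553,.3014,.15],vel=.1,threshold=15),r.get_position(),r.get_ft_force().round(2),r.get_grip_width())
snap('wrist','w3'); print(r.get_clock())
E
```

```text
False [0.55364056 0.30194656 0.05188393] [0.11 0.63 0.48]
[0.55324397 0.30160923 0.0513804 ] 0.018447674781824706 [-0.07  0.93  2.88]
False [0.55254792 0.30092993 0.1491283 ] [-0.13  0.91  0.18] 0.01836171845599147
8.4
```

View pics/w3.png

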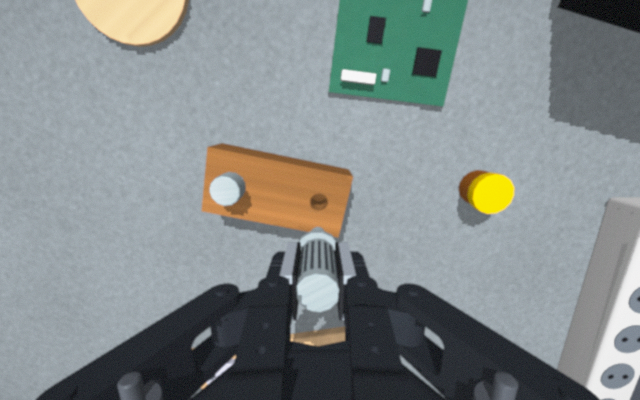

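```bash
python3 - <<'E'
from h import *
z=np.load('pics/w3.npz'); i=dict(view=z['view'],fx=z['k'][0],fy=z['k'][1],cx=z['k'][2],cy=z['k'][3])
a=z['p'][225:320,270:370]; cv2.imwrite('pics/z5.png',cv2.cvtColor(cv2.resize(a,None,fx=6,fy=6,interpolation=cv2.INTER_CUBIC),cv2.COLOR_RGB2BGR))
d=z['d']
V=np.linalg.inv(i['view']); uu,vv=np.meshgrid(np.arange(640),np.arange(400)); 
pts=np.stack([(uu-i['cx'])/i['fx']*d,(vv-i['cy'])/i['fy']*d,d,np.ones_like(d)],-1)@V.T
s=pts[225:320,290:350]
T=np.array([.55255,.30093,.14913])
for lo,hi in [(.135,.145),(.176,.19)]:
    m=(s[...,2]>lo)&(s[...,2]<hi);q=s[m][:,:3]; print(m.sum(),q.min(0).round(4),q.max(0).round(4),(q.min(0)/2+q.max(0)/2-T).round(4),q.mean(0).round(4))
print(pr(i,T),px(i,318.5,292.5,.1817)-T)
E
```

```text
352 [0.5405 0.302  0.1377] [0.5618 0.3135 0.1449] [-0.0014  0.0068 -0.0078] [0.551  0.3096 0.1419]
2380 [0.5385 0.2894 0.176 ] [0.5646 0.3141 0.19  ] [-0.001   0.0008  0.0339] [0.552  0.3031 0.1826]
(np.float64(318.8624088304066), np.float64(257.5988904364094)) [-0.00025791 -0.0003524   0.03257   ]
```

View pics/z5.png

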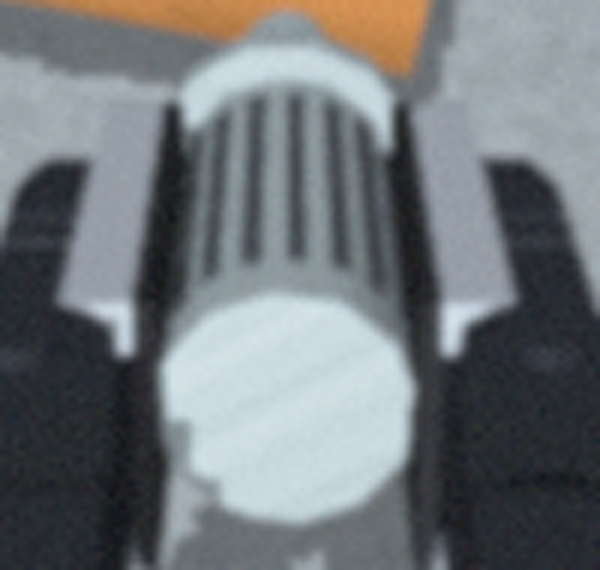

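```bash
python3 - <<'E'
from h import *
O=[0,np.pi/2,.1]
r.move_pose([.527,-.079,.15],O)
p,d,i=snap('wrist','w4'); print(r.get_position(),r.get_ft_force().round(2),r.get_clock())
a=p[130:260,250:390]; cv2.imwrite('pics/z6.png',cv2.cvtColor(cv2.resize(a,None,fx=5,fy=5,interpolation=cv2.INTER_CUBIC)[:600],cv2.COLOR_RGB2BGR))
E
```

```text
[ 0.52760726 -0.0770915   0.15022418] [-0.18  0.34 -0.75] 9.875
```

View pics/z6.png

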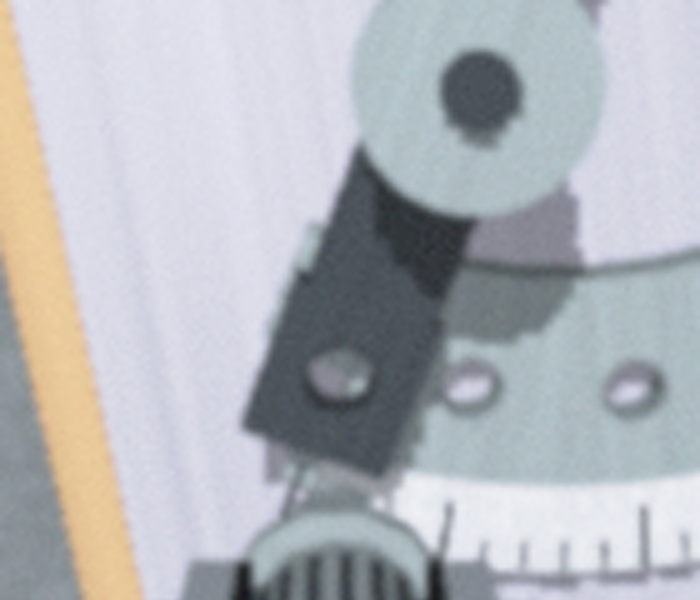

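```bash
python3 - <<'E'
from h import *
z=np.load('pics/w4.npz'); i=dict(view=z['view'],fx=z['k'][0],fy=z['k'][1],cx=z['k'][2],cy=z['k'][3])
print(px(i,250+340/5-.4,130+378/5-.4,.048))
print(pr(i,[.5276,-.0771,.15]))
for (u,v) in [(472,386),(634,388)]: print(px(i,250+u/5-.4,130+v/5-.4,.032))
for u,v in [(300,160),(312,195),(330,190)]: print(px(i,u,v,.048),z['d'][v,u], (np.linalg.inv(i['view'])@np.r_[(u-i['cx'])/i['fx']*z['d'][v,u],(v-i['cy'])/i['fy']*z['d'][v,u],z['d'][v,u],1])[:3])
E
```

```text
[ 0.52720479 -0.07805059  0.048     ]
(np.float64(318.906115418211), np.float64(257.0695406315459))
[ 0.55298249 -0.0818893   0.032     ]
[ 0.58383998 -0.07914023  0.032     ]
[ 0.50811701 -0.03943951  0.048     ] 0.27163363 [ 0.50691174 -0.0433131   0.02098028]
[ 0.52130663 -0.06916766  0.048     ] 0.2535553 [ 0.52130656 -0.06916553  0.04800807]
[ 0.53664162 -0.06302338  0.048     ] 0.250896 [ 0.53654512 -0.06270093  0.04934632]
```

```bash
python3 - <<'E'
from h import *
P=np.array([.5273,-.0781])
r.move_l([*P,.095],vel=.1); r.hold(.3); a=r.get_position(); print(a,r.get_orientation().round(3),r.get_ft_force().round(2))
off=P-a[:2]; C=P+off; print(off)
hit=r.move_l([*C,.0735],vel=.02,threshold=5); print(hit,r.get_position(),r.get_ft_force().round(2),r.get_clock())
E
```

```text
[ 0.52765801 -0.07821986  0.09551479] [-0.426  1.57  -0.326] [-0.06 -0.04  0.18]
[-0.00035801  0.00011986]
False [ 0.52706573 -0.0779843   0.07361193] [ 1.06  0.29 -1.04] 12.1
```

```bash
python3 - <<'E'
from h import *
p,d,i=snap('wrist','w5'); print(r.get_position(),r.get_ft_force().round(2),r.get_clock())
a=p[150:320,240:400]; cv2.imwrite('pics/z7.png',cv2.cvtColor(cv2.resize(a,None,fx=3.5,fy=3.5,interpolation=cv2.INTER_CUBIC)[:600],cv2.COLOR_RGB2BGR))
E
```

```text
[ 0.52705613 -0.07797086  0.07362991] [ 0.2   0.28 -1.12] 12.15
```

View pics/z7.png

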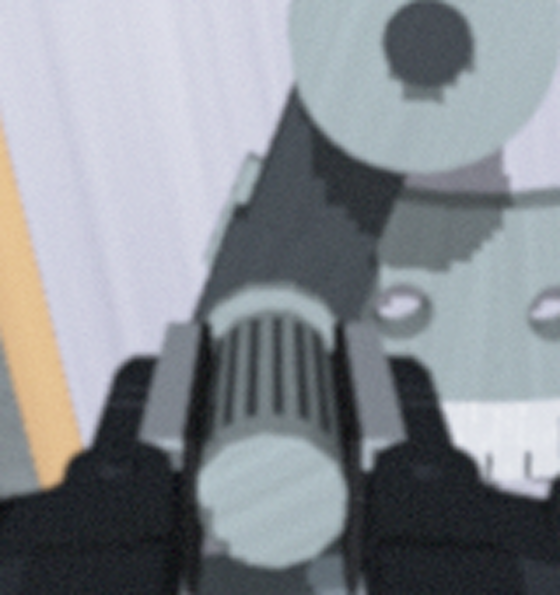

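```bash
cat >> h.py <<'E'
PV=np.array([.5575,.0376])
def arc(deg,z,rad=.12):
    a=np.radians(deg); return [PV[0]+rad*np.cos(a),PV[1]+rad*np.sin(a),z]
def pol(p):
    v=np.array(p[:2])-PV; return round(float(np.degrees(np.arctan2(v[1],v[0]))),2),round(float(np.hypot(*v))*1000,2)
E
python3 - <<'E'
from h import *
print(pol(r.get_position()))
for a in [-100,-94,-88,-82,-76,-70,-64]:
    t=r.move_l(arc(a,.0735),vel=.04,threshold=9); p=r.get_position(); print(a,t,pol(p),p[2].round(4),r.get_ft_force().round(2))
    if t: break
snap('scene','s6'); p,d,i=snap('wrist','w6'); print(r.get_clock())
a=p[150:320,240:400]; cv2.imwrite('pics/z8.png',cv2.cvtColor(cv2.resize(a,None,fx=3.5,fy=3.5,interpolation=cv2.INTER_CUBIC)[:600],cv2.COLOR_RGB2BGR))
E
```

```text
(-104.76, 119.51)
-100 False (-100.37, 119.78) 0.0731 [-3.14  0.89  0.07]
-94 False (-94.08, 119.94) 0.0732 [-3.84  1.63 -1.1 ]
-88 False (-88.25, 120.0) 0.0733 [-5.33  1.83 -0.89]
-82 False (-82.48, 120.09) 0.0733 [-6.47  0.9  -0.41]
-76 False (-76.81, 120.2) 0.0731 [-6.16  1.38  0.59]
-70 False (-71.18, 120.28) 0.0729 [-7.22  0.06  0.71]
-64 False (-65.56, 120.36) 0.0727 [-7.81 -0.9   0.29]
15.45
```

View pics/w6.png

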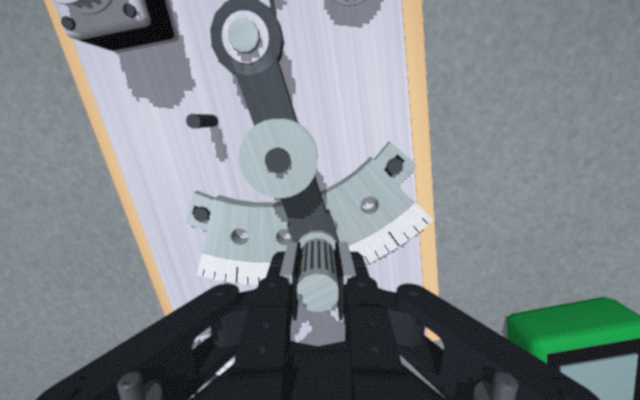

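```bash
python3 - <<'E'
from h import *
from scipy.optimize import least_squares
z=np.load('pics/w6.npz'); a=z['p'][180:310,180:440]; cv2.imwrite('pics/z9.png',cv2.cvtColor(cv2.resize(a,None,fx=3,fy=3,interpolation=cv2.INTER_CUBIC),cv2.COLOR_RGB2BGR))
E
```

```text
(no output)
```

View pics/z9.png

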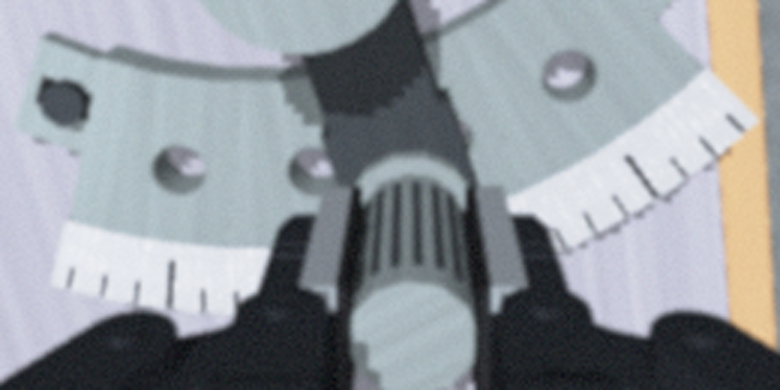

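```bash
python3 - <<'E'
from h import *
from scipy.optimize import least_squares
z=np.load('pics/w6.npz'); i=dict(view=z['view'],fx=z['k'][0],fy=z['k'][1],cx=z['k'][2],cy=z['k'][3])
f=lambda u,v,h: px(i,180+u/3-.3,180+v/3-.3,h)
H1=f(180,169,.032); H4=f(569,76,.032); H2=f(316,171,.032)
for h in (H1,H2,H4): print(h[:2].round(4),pol(h))
# pivot from chord H1-H4 (45 deg)
def g(s): return np.r_[s[:2]+.12*np.array([np.cos(s[2]),np.sin(s[2])])-H1[:2], s[:2]+.12*np.array([np.cos(s[2]+np.pi/4),np.sin(s[2]+np.pi/4)])-H4[:2]]
s=least_squares(g,[*PV,-1.6]).x; a=s[2]+np.radians(30); h3=s[:2]+.12*np.array([np.cos(a),np.sin(a)]); print(s,np.degrees(a),h3,pol(h3))
zk=.0727+.0326
k=f(413,336,zk); c=f(414,157,.0727-.0374+.030); print('knob',k,pol(k),'collar far edge',c,pol(c))
p=r.get_position(); print(p,pol(p),r.get_orientation())
E
```

```text
[ 0.553  -0.0821] (-92.15, 119.8)
[ 0.5844 -0.0794] (-77.08, 120.06)
[ 0.639  -0.0508] (-47.32, 120.26)
[ 0.55810733  0.03771968 -1.61455155] -62.50698956100718 [ 0.61350418 -0.06872838] (-62.22, 120.18)
knob [ 0.60658781 -0.07194489  0.1053    ] (-65.86, 120.04) collar far edge [ 0.60535474 -0.06001984  0.0653    ] (-63.89, 108.72)
[ 0.60720651 -0.0720551   0.07264406] (-65.62, 120.4) [-2.8346065   1.56402843 -2.73561198]
```

```bash
cat > feel.py <<'E'
from h import *
import sys
a0,a1,st,rad=map(float,sys.argv[1:5])
r.move_l(arc(a0,.0735,rad),vel=.02,threshold=12)
p=r.get_position();print('at',pol(p),p[2].round(4),r.get_ft_force().round(2))
for a in np.arange(a0,a1+1e-6,st):
    t=r.move_l(arc(a,.0665,rad),vel=.02,threshold=7); p=r.get_position(); F=r.get_ft_force()
    print(round(a,2),t,pol(p),p[2].round(4),F.round(2))
    if p[2]<.0682: print('DROP'); break
    if np.linalg.norm(F)>25: print('HIGH'); break
print(r.get_clock())
E
python3 feel.py -61.6 -59 0.35 .1199
```

```text
at (-63.37, 120.38) 0.0726 [-8.04 -0.93  0.8 ]
-61.6 True (-64.13, 120.37) 0.0689 [-5.45 -0.73 10.75]
-61.25 True (-64.87, 120.37) 0.0691 [-5.46 -2.01  9.23]
-60.9 True (-65.66, 120.35) 0.0692 [-4.54 -0.87  9.54]
-60.55 True (-66.49, 120.35) 0.0692 [-5.97 -0.61 10.22]
-60.2 True (-67.32, 120.32) 0.0692 [-6.04 -1.56  8.59]
-59.85 True (-68.06, 120.26) 0.0691 [-5.59 -0.35  8.43]
-59.5 True (-69.08, 120.21) 0.069 [-4.77 -0.37  8.31]
-59.15 True (-68.93, 120.2) 0.0689 [-6.26 -1.8   8.47]
18.675
```

```bash
cat > feel2.py <<'E'
from h import *
import sys
a0,a1,st,rad,zc=map(float,sys.argv[1:6])
p=r.get_position(); c=pol(p)[0]
r.move_l(arc(c,.0725,rad),vel=.03)
n=int(np.ceil((a0-c)/6))
for a in np.linspace(c,a0,n+1)[1:]: r.move_l(arc(a,.0725,rad),vel=.04)
p=r.get_position();print('at',pol(p),p[2].round(4),r.get_ft_force().round(2))
for a in np.arange(a0,a1+1e-6,st):
    r.move_l(arc(a,zc,rad),vel=.02); p=r.get_position(); F=r.get_ft_force()
    print(round(a,2),pol(p),p[2].round(4),F.round(2))
    if p[2]<.0680: print('DROP'); break
    if np.linalg.norm(F)>25: print('HIGH'); break
print(r.get_clock())
E
python3 feel2.py -61.6 -58 0.4 .1199 .0665
```

```text
at (-63.1, 120.79) 0.0721 [-8.02 -1.61  1.35]
-61.6 (-62.52, 121.04) 0.0686 [-8.79 -1.66 11.6 ]
-61.2 (-62.12, 121.0) 0.0685 [-10.02  -0.62  12.12]
-60.8 (-61.73, 121.02) 0.0685 [-9.41 -1.68 11.77]
-60.4 (-61.37, 121.08) 0.0683 [-8.62 -1.32 10.28]
-60.0 (-60.89, 121.06) 0.0675 [-7.07 -1.23  5.89]
DROP
21.1667
```

```bash
cat > push.py <<'E'
from h import *
import sys
# push.py angle rad zlist...
a,rad=map(float,sys.argv[1:3])
for zc in map(float,sys.argv[3:]):
    r.move_l(arc(a,zc,rad),vel=.02); p=r.get_position(); F=r.get_ft_force()
    print(a,zc,pol(p),p[2].round(4),F.round(2),r.get_orientation().round(3))
    if np.linalg.norm(F)>30: print('HIGH'); break
print(r.get_clock())
E
python3 push.py -59.8 .1195 .0665 .065 .0635
```

```text
-59.8 0.0665 (-60.73, 120.95) 0.0672 [-6.5  -1.31  3.78] [-2.922  1.47  -2.832]
-59.8 0.065 (-60.69, 120.89) 0.0651 [-5.74 -1.87  1.6 ] [-2.925  1.47  -2.835]
-59.8 0.0635 (-60.71, 120.86) 0.0635 [-6.45 -1.91 -0.88] [-2.926  1.47  -2.836]
21.9167
```

```bash
cat >> h.py <<'E'
from scipy.spatial.transform import Rotation as Ro
L=.0374
O0=[0,np.pi/2,.1]
def tip():
    R=Ro.from_euler('xyz',r.get_orientation()); return np.array(r.get_position())+R.as_matrix()[:,0]*L
def tilt():
    return Ro.from_euler('xyz',r.get_orientation()).as_matrix()[:,0].round(3)
E
python3 - <<'E'
from h import *
t=tip(); print(t,pol(t),tilt())
Rc=Ro.from_euler('xyz',r.get_orientation()); Rt=Ro.from_euler('xyz',O0)
from scipy.spatial.transform import Slerp
S=Slerp([0,1],Ro.concatenate([Rc,Rt]))
for s in (.35,.7,1.0):
    R=S(s); p=t-R.as_matrix()[:,0]*L
    r.move_l(list(p),list(R.as_euler('xyz')),vel=.02)
    q=r.get_position(); tt=tip(); print(s,pol(tt),tt[2].round(4),tilt(),r.get_ft_force().round(2))
    if np.linalg.norm(r.get_ft_force())>28: print('HIGH');break
p,d,i=snap('wrist','w7'); print(r.get_clock(),r.get_grip_width())
E
```

```text
[ 0.6130526  -0.06893376  0.02624535] (-62.46, 120.15) [-0.096 -0.03  -0.995]
0.35 (-62.56, 120.43) 0.0263 [-0.062 -0.02  -0.998] [-3.42  0.44 -1.51]
0.7 (-62.52, 120.44) 0.0262 [-0.029 -0.01  -1.   ] [-2.6   0.07 -3.  ]
1.0 (-62.48, 120.41) 0.0262 [-0.001 -0.001 -1.   ] [-2.39  0.18 -2.33]
22.7833 0.018629957693814633<sys>:0: UserWarning: Gimbal lock detected. Setting third angle to zero since it is not possible to uniquely determine all angles.
```

View pics/w7.png

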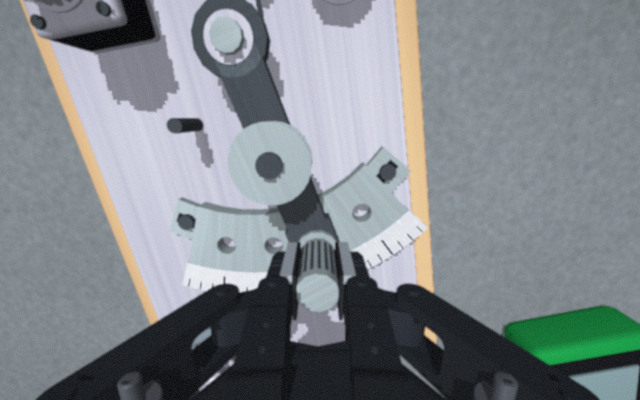

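```bash
python3 - <<'E'
from h import *
x,y=r.get_position()[:2]
for zc in (.062,.0605,.0595,.0585,.0578,.057):
    r.move_l([x,y,zc],O0,vel=.015); F=r.get_ft_force(); p=r.get_position(); print(zc,p[2].round(4),tip().round(4),tilt(),F.round(2))
    if F[2]>12 or np.linalg.norm(F)>25: break
snap('wrist','w8');snap('scene','s8'); print(r.get_clock())
E
```

```text
0.062 0.0621 [ 0.6133 -0.0692  0.0247] [-0. -0. -1.] [-4.11  0.02  0.41]
0.0605 0.0606 [ 0.6133 -0.0691  0.0232] [ 0. -0. -1.] [-3.96  0.14  0.96]
0.0595 0.0596 [ 0.6133 -0.0691  0.0222] [ 0. -0. -1.] [-5.1   0.26  0.7 ]
0.0585 0.0593 [ 0.6134 -0.0691  0.0219] [ 0. -0. -1.] [-5.63  0.25  5.48]
0.0578 0.0592 [ 0.6135 -0.0691  0.0218] [ 0.    -0.001 -1.   ] [-7.19  0.7   9.18]
0.057 0.0592 [ 0.6136 -0.0691  0.0218] [ 0.    -0.001 -1.   ] [-8.49  0.33 13.57]
24.3917
```

```bash
python3 - <<'E'
import cv2
a=cv2.imread('pics/w8.png')[170:320,170:440]; cv2.imwrite('pics/z10.png',cv2.resize(a,None,fx=2.9,fy=2.9,interpolation=cv2.INTER_CUBIC))
E
```

```text
(no output)
```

View pics/z10.png

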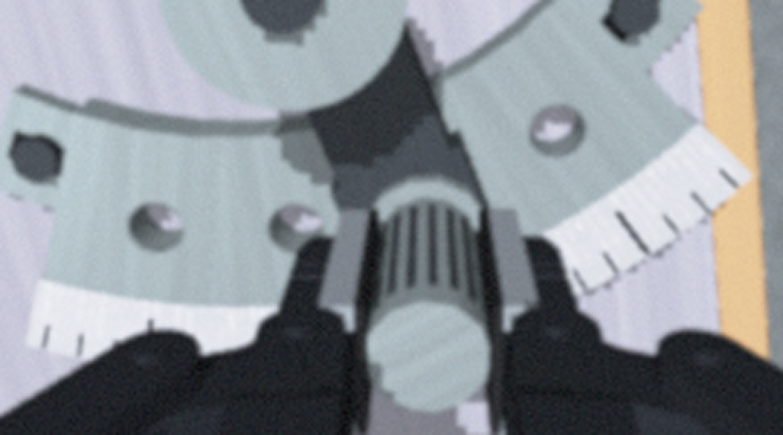

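```bash
python3 - <<'E'
from h import *
x,y,z=r.get_position()
for dx in (-.0008,-.0016,-.0024):
    r.move_l([x+dx,y,.0586],O0,vel=.02); F=r.get_ft_force(); print(dx,r.get_position().round(4),F.round(2))
    if F[0]>-2: break
r.gripper_open(); print(r.get_position().round(4),r.get_ft_force().round(2),r.get_grip_width())
snap('wrist','w9')
x,y,z=r.get_position()
r.move_l([x,y,.17],O0,vel=.1,threshold=8); print(r.get_position().round(4),r.get_ft_force().round(2))
p,d,i=snap('wrist','w10')
for n in ['lockpin','eye','lockpin_tip']:
    for k in r.landmark_of('wrist',n)[:1]: print(n,round(k['conf'],2),w(i,k['position'])[:3].round(4))
print(r.get_clock())
a=p[100:300,180:460]; cv2.imwrite('pics/z11.png',cv2.cvtColor(cv2.resize(a,None,fx=2.8,fy=2.8,interpolation=cv2.INTER_CUBIC),cv2.COLOR_RGB2BGR))
E
```

```text
-0.0008 [ 0.6133 -0.0691  0.0593] [-5.08  0.54  6.56]
-0.0016 [ 0.6132 -0.069   0.0593] [-1.95  0.14  4.11]
[ 0.612  -0.069   0.0586] [-0.26  0.97 -0.03] 0.08558092038633798
[ 0.6114 -0.0691  0.1691] [-0.78  0.12 -0.01]
lockpin 0.91 [ 0.614  -0.0695  0.02  ]
eye 0.9 [ 0.6103 -0.0678  0.0513]
lockpin_tip 0.64 [ 0.6123 -0.0752  0.0259]
27.0667
```

View pics/z11.png

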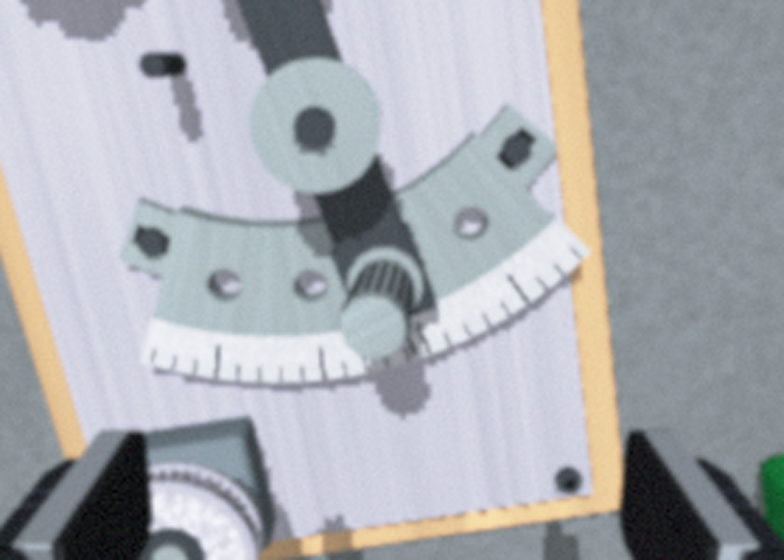

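View pics/w9.png

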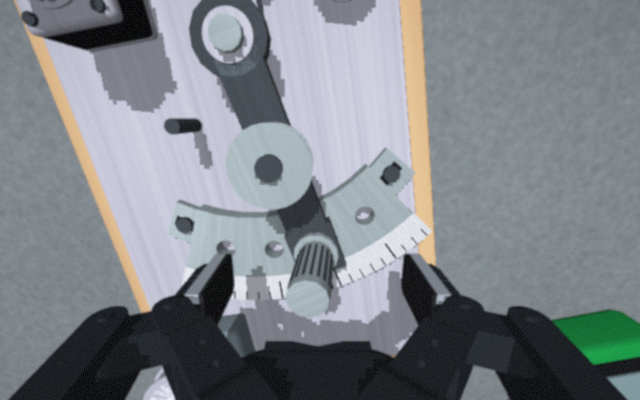

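```bash
python3 - <<'E'
from h import *
z=np.load('pics/w10.npz'); i=dict(view=z['view'],fx=z['k'][0],fy=z['k'][1],cx=z['k'][2],cy=z['k'][3])
d=z['d'];V=np.linalg.inv(i['view']); uu,vv=np.meshgrid(np.arange(640),np.arange(400)); 
pts=(np.stack([(uu-i['cx'])/i['fx']*d,(vv-i['cy'])/i['fy']*d,d,np.ones_like(d)],-1)@V.T)[...,:3]
s=pts[185:235,295:335]
m=s[...,2]>.087;q=s[m]; print('knob top',m.sum(),q.mean(0).round(4),q.min(0).round(4),q.max(0).round(4))
c=q.mean(0);A=np.c_[q[:,:2]-c[:2],np.ones(len(q))];print('plane',np.linalg.lstsq(A,q[:,2],rcond=None)[0])
m=(s[...,2]>.0495)&(s[...,2]<.057);q=s[m]; print('collar',m.sum(),q.mean(0).round(4),q.min(0).round(4),q.max(0).round(4)); 
# collar top crescent rows 188-192
for v in range(184,198,2): print(v,[round(float(pts[v,u,2]*1000),1) for u in range(302,334,3)])
E
```

```text
knob top 493 [ 0.6072 -0.0693  0.0976] [ 0.5975 -0.0814  0.0871] [0.6173 0.004  0.3121]
plane [-0.16654754  2.38330719  0.09758124]
collar 190 [ 0.6111 -0.0638  0.0534] [ 0.5965 -0.0775  0.0495] [ 0.6235 -0.0557  0.0569]
184 [48.6, 48.3, 47.4, 48.1, 47.5, 48.3, 49.8, 312.1, 48.3, 32.0, 31.5]
186 [48.3, 48.8, 47.6, 48.5, 48.5, 47.9, 48.2, 47.9, 48.5, 32.1, 32.1]
188 [48.7, 47.5, 50.6, 47.8, 50.7, 51.1, 51.3, 48.5, 48.9, 31.9, 32.0]
190 [47.9, 48.4, 47.6, 52.3, 51.7, 55.1, 52.9, 54.4, 49.3, 45.2, 34.1]
192 [48.5, 48.8, 51.7, 53.3, 53.3, 54.2, 52.7, 54.7, 54.3, 47.0, 32.3]
194 [47.6, 48.0, 53.2, 56.0, 62.4, 62.4, 60.2, 56.0, 54.4, 49.4, 32.8]
196 [48.9, 52.7, 53.7, 64.7, 67.2, 68.1, 66.6, 59.6, 55.0, 54.6, 31.4]
```

```bash
python3 - <<'E'
from h import *
r.hold(.5); p,d,i=snap('wrist','w11')
V=np.linalg.inv(i['view']); uu,vv=np.meshgrid(np.arange(640),np.arange(400)); 
pts=(np.stack([(uu-i['cx'])/i['fx']*d,(vv-i['cy'])/i['fy']*d,d,np.ones_like(d)],-1)@V.T)[...,:3]
s=pts[185:240,290:340]
m=(s[...,2]>.089)&(s[...,2]<.1);q=s[m];c=np.median(q,0)
m2=np.hypot(*(q[:,:2]-c[:2]).T)<.0085; q=q[m2]; c=q.mean(0)
A=np.c_[q[:,:2]-c[:2],np.ones(len(q))];print('top',len(q),c.round(4),np.linalg.lstsq(A,q[:,2],rcond=None)[0].round(3))
r.camera('scene')
j=r.camera_info('scene')
for n in ['lockpin','eye','lockpin_tip']:
    for k in r.landmark_of('scene',n)[:1]: print(n,round(k['conf'],2),w(j,k['position'])[:3].round(4))
snap('scene','s11'); print(r.get_clock())
a=cv2.imread('pics/s11.png')[160:260,250:380];cv2.imwrite('pics/z12.png',cv2.resize(a,None,fx=6,fy=6,interpolation=cv2.INTER_CUBIC))
E
```

```text
top 324 [ 0.6072 -0.0711  0.0933] [0.097 0.04  0.093]
lockpin 0.6 [ 0.6161 -0.0677  0.026 ]
eye 0.76 [ 0.6059 -0.0735  0.0519]
lockpin_tip 0.53 [ 0.6145 -0.0697  0.0264]
27.8667
```

View pics/z12.png

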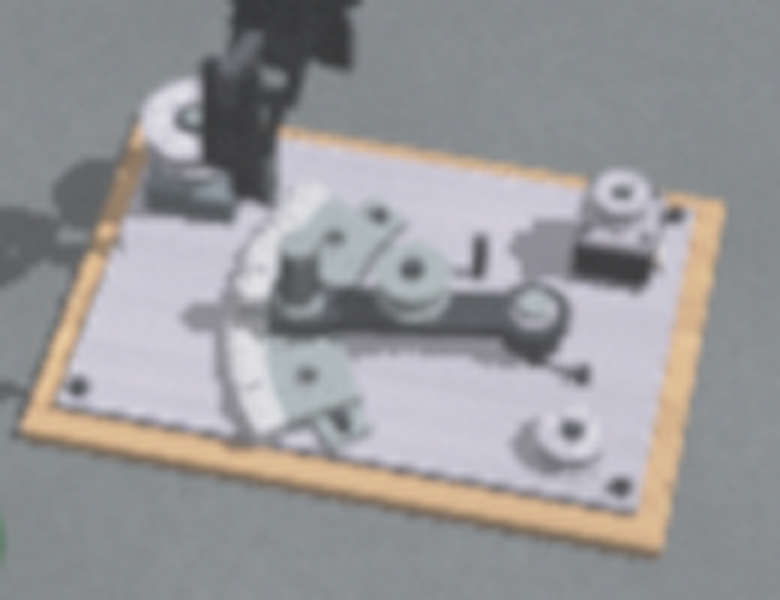

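```bash
python3 - <<'E'
from h import *
r.move_l([.6114,-.0691,.25],O0,vel=.15); r.hold(1.5); p,d,i=snap('wrist','w12')
V=np.linalg.inv(i['view']); uu,vv=np.meshgrid(np.arange(640),np.arange(400)); 
pts=(np.stack([(uu-i['cx'])/i['fx']*d,(vv-i['cy'])/i['fy']*d,d,np.ones_like(d)],-1)@V.T)[...,:3]
m=(pts[...,2]>.089)&(pts[...,2]<.1)&(abs(pts[...,0]-.607)<.012)&(abs(pts[...,1]+.071)<.012);q=pts[m];c=np.median(q,0)
q=q[np.hypot(*(q[:,:2]-c[:2]).T)<.0085]; c=q.mean(0);A=np.c_[q[:,:2]-c[:2],np.ones(len(q))];print('top',len(q),c.round(4),np.linalg.lstsq(A,q[:,2],rcond=None)[0].round(3))
print(r.get_position(),r.get_ft_force().round(2),r.get_clock())
a=p[80:240,230:430]; cv2.imwrite('pics/z13.png',cv2.cvtColor(cv2.resize(a,None,fx=3.75,fy=3.75,interpolation=cv2.INTER_CUBIC),cv2.COLOR_RGB2BGR))
E
```

```text
top 187 [ 0.6074 -0.0712  0.0933] [0.102 0.042 0.093]
[ 0.61139425 -0.06911209  0.24999114] [ 0.51  0.69 -0.76] 30.1
```

View pics/z13.png

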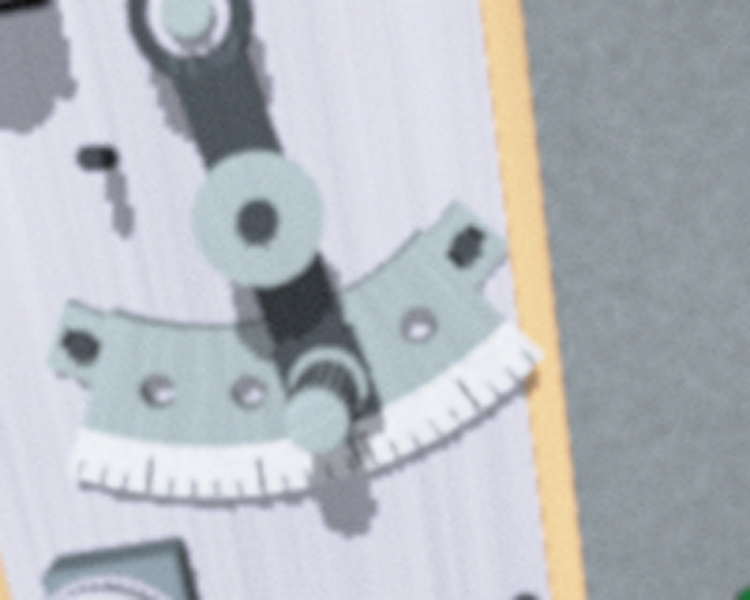

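```bash
python3 -c "
from h import *
r.finish_job(); print(r.get_clock())"
```

```text
the job is handed in; nothing more can be done
the job is handed in; nothing more can be done
```

The tensioner arm is locked back at the third long mark, with the pin pushed home and released. The job was handed in about 30 s into the 72 s allowed.

**What I did:**
- I took the locking pin from the block and put it through the eye with the arm at rest.
- I swung the arm along its arc to the third hole, about 42° from rest by the pictures. I found the hole by pressing lightly on the sector plate. The gripper had tilted about 6°, so I straightened it before going deeper.
- I pushed the pin down until it stopped, with its tip 21.8 mm above the bench against the nominal 22 mm. I then eased the load off, let go and backed away.
- Wrist force readings stayed below about 17 N, and none came near the 55 N limit on forcing the pin. They were taken only between moves.

**Last checks:**
- The pin and arm did not move over the last 3 s or so of pictures.
- The pin is in the third hole, and the first, second and fourth holes show empty.
- I did not see the gripper touch anything else on the bench, but I took no final picture of the other objects.

**What did not fully agree:**
- **Lean:** after release the spring tips the pin about 6° within its 1 mm clearance on each side. By depth, the collar's edge on the rest side is on the arm. The collar's centre sits about 1.3 to 1.5 mm up, so the collar is not flat all round.
- **Arc search:** my first search along the arc slipped back about 5°, with the pin still in the eye. The controller resets its target after each force stop. I repeated the search without force stops.

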